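# Shuttle the die insert under the microscope

### The arm

A 6-joint arm with a two-finger parallel gripper is mounted at the origin on the work surface. World frame = base frame: x ahead of the robot, y to its left, z up, the work surface at z = 0. Lengths are in m, angles in degrees, forces in N, time in s.
With the tool pointing down it reaches from about 0.4 to 0.825 m from the base axis. Payload 7 kg.
Tool frame: the origin (TCP) lies midway between the tips of the shut fingers; the grasp point (between the pads) lies 19 mm behind it; z points along the fingers, y is the line along which they close (so a half turn about z gives the same grasp; the last joint's range is limited). The gripper opens to 88 mm and grips with 3 to 60 N. Pads are 19 mm wide; open, the fingers measure 130 mm over their backs; the gripper's body (78 mm by 193 mm) begins 47 mm behind the grasp point.
Start: joints at [-50.415, 20.546, 0.682, 0, -70.136, -16.507], TCP at [0.265, -0.621, 0.227] pointing down, gripper open.
Joint ranges: [-176.03, 176.03], [-82.01, 121.73], [-58.28, 71.71], [-173.87, 95.51], [-174.79, -0.11], [-173.66, 173.66]. Speed limits (degrees/s): [136.94, 136.94, 172.46, 180, 180, 180].

### API

Orientations are given as [roll, pitch, yaw] about the fixed x, y, z axes, in that order (R = Rz(yaw) Ry(pitch) Rx(roll)).
In Python, from plant import r, eyes, workorder gives the robot as it stands.
- The arm moves only by the tool step_arm, never from a script. Its argument "plan" is a list of rows, each a list of 5 numbers: the shift along the tool's x, y, z each as a share of 25 cm, from -1 to 1, then the turn about the tool's z as a share of 60 degrees, from -1 to 1, then the finger opening in mm, from 0 to 87.6. In form: [[x, y, z, turn, jaw], ...]. A call has 1 to 12 rows; each row is the pose to reach, as a shift and turn from the pose commanded when the call began, along the tool's axes at that moment; what a row does not reach only later rows make up. A row lasts 1/12 s, in which the tool goes at most 41.7 mm and 7.16 degrees, less where a joint would pass 70% of its speed; a pose out of reach is approached as far as the arm can. A call with a number of a shift or a turn outside -1 to 1 is refused whole. A call with a gripper value outside its range is refused whole. The fingers move at their own pace and stop on an object; "newtons" is the grip in N (left out, the last holds). Time passes only in rows, so rows that repeat a pose let the fingers close. It gives the time, the measured TCP pose, the force, the opening and the grip force at its end, in the units of the state.
- r.get_state(): the state, without advancing time (a new reading comes with each control period).
- eyes.capture(name): name is "scene" or "top"; returns the picture (420x560x3 uint8, red, green, blue); there is no depth.
- eyes.camera_model(name): a dict with "fov_y" (degrees; the focal length in pixels is half the picture's height over the tangent of half this angle, whatever the lens; pixels are square), "cx", "cy" (the principal point, pixels), "k1" (the pictures are not rectified: a ray, as slopes to the right and down, at radius r is drawn at 1 + k1 r^2 times it, then the intrinsics apply), "world_to_cam" (4x4, takes a point from world to camera coordinates). Camera axes: x right, y up, looking along -z (the intrinsics and any distortion apply to the point x, -y, -z); pixel columns grow to the right and rows downward; lengths in m; the calibration is good to about 2 mm. A picture is of the moment at which its call begins. camera_model takes no time and is no camera call.
- workorder.close_job(): hands the job in; it is judged then, once.
The state is a dict: "time_s": time; "joints": joint angles; "qd": joint speeds; "joint_torque": joint torques, N m; "tcp_pos": TCP position; "eef_rot": TCP orientation; "contact_force": force on the tool from outside, world axes, zero at the start; "moment": the same for the moment, N m; "gripper_width": finger opening in m; "gripper_force": force on a finger pad.
Only numpy, scipy, OpenCV 4.12 (cv2) and the standard library are available. Lean on these libraries where they do the work, as an engineer would, in place of code of your own. Each camera call takes 0.05 s, during which the arm holds its last target. There are 200 camera calls.

### The job

Bring the die insert under the binocular microscope and lock the carriage there: press the carriage's thumb tab right down, keep it down while you slide the carriage along the rail, and let it up only when the insert is all but under the lens, easing the carriage along until you feel the pawl drop home in the notch there and the tab springs fully up. Do not force the carriage against its lock, do not touch the microscope or the magnifier, keep the insert seated in its nest, and leave the other things on the bench where they are.

Things in the scene. Friction and masses are not known exactly. Their poses are not given: they have to be found in the camera images.
- shuttle: the slide: a fixed aluminium rail 400 mm long along its y, 40 mm wide, on an 80 mm wide foot plate. Origin on the bench under its middle; x points away from the robot. Steel strips on its robot-side edge (top at 55 mm) have notches 10 mm wide: at the middle, where the carriage starts locked, 60 mm either way, and one in each adjustable end block, 115 to 125 mm either way. Stops allow 134 mm travel
- carriage: aluminium carriage, 90 x 90 mm plate (top 74 mm above the bench); unlocked, it slides along the shuttle's y with about 1.5 N of rubbing. Origin at the centre of its insert nest's floor, 80 mm above the bench, over the rail's centre line; axes parallel to the shuttle's. Nest walls 10 mm high
- lock_tab (a joint): thumb tab on the carriage's robot side: a rocker on a pin along the rail. 0 rad = fully up, pawl home in a notch: locked. Pressing turns it down, to its stop at 0.28. The pawl (7 mm wide, 1.5 mm play either side in a notch) is clear of the strip above 0.16; let up between notches it rests on the strip and the tab stays at about 0.13. Spring: about 5 N on the pad to start it, 9 N at the stop
- tab_pad (a point): centre of the tab's pressing face, 46 mm from its pin, 44 mm above the bench when up. Axes: z out of the face (up and towards the robot, 35 degrees off vertical when up), y along the rail, -x down the slope. Plate 46 mm wide; along its sides over the outer 40 mm stand lips 10 mm high, 38 mm apart inside: a tip between them presses and pushes along. Clear after 7 mm, stop at 13 mm of pressing
- insert: steel die insert, 40 x 36 mm, 24 mm high with a stepped top, loose in the carriage's nest (1.5 mm play). Origin at the centre of its underside, about at the carriage's origin
- lens (a point): centre of the microscope's lens face, 200 mm above the bench, looking straight down; it stands over one end block's notch only roughly, to within 8 mm along the rail, so the exact place where the carriage locks must be felt for. That notch is the right one
- microscope: fixed binocular microscope. Origin on the bench under its lens; x away from the robot. Ring light 90 mm across from 200 to 226 mm above the bench, barrel 66 mm across, head 132 mm across from 305 to 424 mm, zoom knobs out to 82 mm along y at 386 mm, column 170 mm beyond the lens. An upright tool on the tab would run into it at that station
- magnifier: fixed bench magnifier over the other end of the slide: a flat glass in a white ring 136 mm in diameter, 263 to 287 mm above the bench, on a column 170 mm beyond its centre away from the robot. Origin on the bench under the glass
- ball_vise: bystander: black ball vise, 100 mm in diameter, 98 mm high, origin under its centre
- spare_insert: bystander: another steel insert 50 x 32 mm, 30 mm high with its round boss, origin under its centre
- brush: bystander: a hand brush lying on the bench
There are look-alikes about, which are no part of the job. Leave any yellow look-alike of the insert alone.

How it is judged:
By the outcome, as a careful person would: the job done as asked, in the order asked, and still so for the second after the job is handed in, with the robot touching nothing.
It also fails if it takes over 51 s, if anything falls off the work surface, if the arm or the gripper's body presses on something with over 40 N, if the wrist force passes 120 N, or if a joint passes its speed limit or range.

## Working session

There is one attempt and no reset: what is moved stays moved. The work goes in short steps, Python scripts to look and compute and a tool call to move; the robot and the scene stay as the last step left them, time stands still between calls to the robot, and variables do not carry over. Pictures are saved under pics/ and viewed, at most 10 in all, crops included, and the job is handed in when it is done.

Besides the shell and the picture viewer there is one more tool, called after ">>>" in YAML: its name, and indented under it one key for each argument. step_arm: Moves the arm, as the interface text tells. Its arguments: {"type":"object","properties":{"plan":{"type":"array"},"newtons":{"type":"number"}},"required":["plan"]}

```bash
mkdir -p pics; ls; python3 - <<'E'
from plant import r,eyes,workorder
import cv2
for n in("scene","top"):
    cv2.imwrite(f"pics/{n}0.png",eyes.capture(n)[:,:,::-1]); print(n,eyes.camera_model(n))
print(r.get_state())
E
```

```text
pics
scene {'fov_y': 44.16839949624621, 'cx': 279.8800060406688, 'cy': 205.6587424793084, 'k1': 0.00753650380648983, 'world_to_cam': array([[ 0.11611204,  0.99321301, -0.00677529, -0.01052592],
       [-0.66563613,  0.08287581,  0.7416604 ,  0.27871252],
       [ 0.73718827, -0.08160582,  0.67074134, -1.70470486],
       [ 0.        ,  0.        ,  0.        ,  1.        ]])}
top {'fov_y': 50.533012798163014, 'cx': 276.40799277335185, 'cy': 200.88020142073455, 'k1': -0.09386322033817157, 'world_to_cam': array([[ 0.00530459, -0.99979611, -0.01948316, -0.02676033],
       [ 0.99809427,  0.00409571,  0.0615716 , -0.56071034],
       [-0.06147925, -0.01977264,  0.99791249, -1.13467666],
       [ 0.        ,  0.        ,  0.        ,  1.        ]])}
{'time_s': 0.1, 'joints': array([-5.04155297e+01,  2.05868334e+01,  6.39173901e-01, -1.65435254e-02,
       -7.01359881e+01, -1.65041941e+01]), 'qd': array([ 0.00716384, -0.08387764,  0.08092925,  0.09159626, -0.04393094,
       -0.01057866]), 'joint_torque': array([-1.14677619e-03, -5.84162092e+01,  2.93754226e+01,  7.01545671e+00,
        1.02279894e-02, -5.04412742e-05]), 'tcp_pos': array([ 0.26438291, -0.62059659,  0.22572689]), 'eef_rot': array([ 1.79915380e+02, -8.85301142e-03, -1.56925350e+02]), 'contact_force': array([-0.85199771, -0.91346791,  0.25387879]), 'moment': array([ 0.02121611, -0.03859548, -0.04204274]), 'gripper_force': 0.0, 'gripper_width': 0.08765977553547558}
```

View pics/scene0.png

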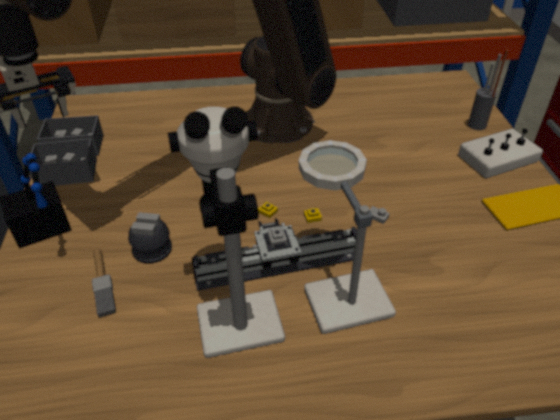

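View pics/top0.png

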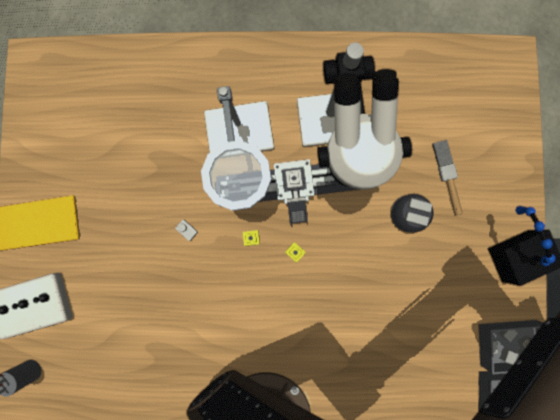

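The top view shows the carriage at about (293,180) with its dark tab at (298,213). The microscope is at image right (-y), near (365,150), and the magnifier at left, (236,175). The other objects are:
- **Yellow look-alikes:** (251,238) and (295,252)
- **Grey spare insert:** (187,230)
- **Ball vise:** (412,213)

The only grey insert in a nest is the one on the carriage, at (293,180). One close crop will confirm that.

```bash
cat > h.py <<'E'
import numpy as np, cv2
from plant import eyes
def ray(n,u,v):
    m=eyes.camera_model(n); f=210/np.tan(np.radians(m['fov_y']/2))
    d=np.array([(u-m['cx'])/f,(v-m['cy'])/f]); s=d.copy()
    for _ in range(10): s=d/(1+m['k1']*(s@s))
    T=m['world_to_cam']; R=T[:3,:3]; o=-R.T@T[:3,3]
    return o,R.T@np.array([s[0],-s[1],-1.])
def onz(n,u,v,z):
    o,d=ray(n,u,v); return o+d*(z-o[2])/d[2]
def proj(n,p):
    m=eyes.camera_model(n); f=210/np.tan(np.radians(m['fov_y']/2))
    c=m['world_to_cam']@np.append(p,1.); s=np.array([c[0],-c[1]])/-c[2]; s*=1+m['k1']*(s@s)
    return s*f+[m['cx'],m['cy']]
E
python3 - <<'E'
import cv2,numpy as np
t=cv2.imread('pics/top0.png');s=cv2.imread('pics/scene0.png')
a=cv2.resize(t[140:265,195:395],None,fx=4,fy=4,interpolation=cv2.INTER_CUBIC)
cv2.imwrite('pics/c1.png',a)
b=cv2.resize(s[190:295,185:385],None,fx=4,fy=4,interpolation=cv2.INTER_CUBIC)
cv2.imwrite('pics/c2.png',b)
E
```

```text
(no output)
```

View pics/c1.png

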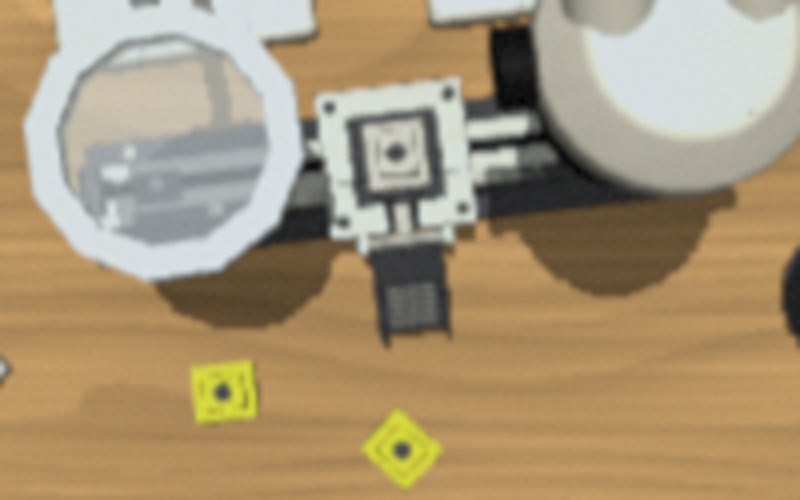

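View pics/c2.png

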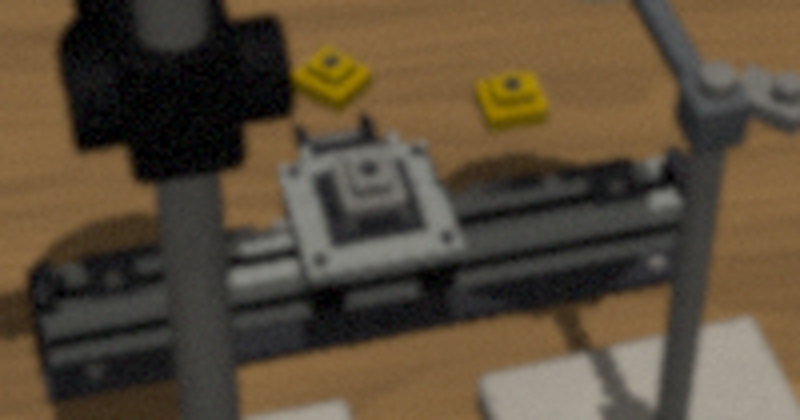

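Crop 1 confirms the choice: the grey insert is in the carriage nest at crop (395,152). The plate screws are at (329,107), (447,94), (463,208) and (343,222). The hatched pad centre is at (413,305), and the lip ends are at (388,345) and (450,335). The nearer yellow insert is at (402,450).

```bash
python3 - <<'E'
from h import *
g=lambda U,V,z: onz('top',(U+.5)/4-.5+195,(V+.5)/4-.5+140,z)
S=np.array([g(*p,.074) for p in [(329,107),(447,94),(463,208),(343,222)]])
c=S.mean(0); print('screws',S.round(4).tolist(),'c',c.round(4))
# +y dir: from right to left ; x dir: from bottom to top
y=(S[0]-S[1]+S[3]-S[2])[:2]; x=(S[0]-S[3]+S[1]-S[2])[:2]
print('yaw from y',np.degrees(np.arctan2(-y[0],y[1])),'from x',np.degrees(np.arctan2(x[1],x[0])))
a=np.radians((np.degrees(np.arctan2(-y[0],y[1]))+np.degrees(np.arctan2(x[1],x[0])))/2)
R=np.array([[np.cos(a),-np.sin(a)],[np.sin(a),np.cos(a)]])
L=lambda p:((p[:2]-c[:2])@R*1000).round(1)
for n,U,V,z in [('insert top',396,152,.104),('pad',413,305,.044),('root',403,250,.07),('lipL',388,345,.035),('lipR',450,335,.035),('yel near',402,450,.02),('yel top corner',400,410,.01),('yel2',223,392,.02),
 ('head',672,90,.365)]:
    p=g(U,V,z); print(n,p.round(4),L(p))
for n,u,v,z in[('vise',412,213,.09),('mag',236,175,.275),('spare',187,230,.03)]:
    p=onz('top',u,v,z); print(n,p.round(4),L(p))
E
```

```text
screws [[0.6428, -0.026, 0.074], [0.6512, -0.0989, 0.074], [0.5805, -0.1087, 0.074], [0.5716, -0.0349, 0.074]] c [ 0.6115 -0.0671  0.074 ]
yaw from y 6.70737993474512 from x 7.571610135560183
insert top [ 0.6115 -0.0669  0.104 ] [0.1 0.3]
pad [ 0.5215 -0.079   0.044 ] [-90.8  -0.6]
root [ 0.5547 -0.072   0.07  ] [-57.    2.2]
lipL [ 0.4963 -0.0635  0.035 ] [-113.8   18. ]
lipR [ 0.5028 -0.1028  0.035 ] [-112.3  -21.9]
yel near [ 0.4291 -0.0729  0.02  ] [-181.7   16.9]
yel top corner [ 0.4544 -0.0717  0.01  ] [-156.4   14.9]
yel2 [0.4656 0.0423 0.02  ] [-131.2  126.7]
head [ 0.6105 -0.1872  0.365 ] [ -15.9 -119. ]
vise [ 0.5282 -0.3549  0.09  ] [-118.4 -275.2]
mag [0.597  0.0527 0.275 ] [  0.5 120.7]
spare [0.4841 0.205  0.03  ] [-92.6 285.9]
```

>>> step_arm:
  plan:
    - [-0.77,0.8,0.02,-0.77,87.6]
    - [-0.77,0.8,0.02,-0.77,87.6]
    - [-0.77,0.8,0.02,-0.77,87.6]
    - [-0.77,0.8,0.02,-0.77,87.6]
    - [-0.77,0.8,0.02,-0.77,87.6]
    - [-0.77,0.8,0.02,-0.77,87.6]
    - [-0.77,0.8,0.02,-0.77,87.6]
    - [-0.77,0.8,0.02,-0.77,87.6]
    - [-0.77,0.8,0.02,-0.77,87.6]

```text
time_s: 0.85
tcp_pos: [0.3638, -0.3602, 0.2218]
eef_rot: [-180.0, 0.0, -110.6]
contact_force: [0.2, -0.1, -0.7]
gripper_width: 0.0879
gripper_force: 0.0
```

```bash
cat >> h.py <<'E'
from plant import r
from scipy.spatial.transform import Rotation as Ro
A=np.radians(7.14); C=np.array([.6115,-.0671]); RL=np.array([[np.cos(A),-np.sin(A)],[np.sin(A),np.cos(A)]])
def where(th=None):
    s=r.get_state(); M=Ro.from_euler('xyz',s['eef_rot'],degrees=True).as_matrix(); p=s['tcp_pos']
    f=p-M[:,1]*.0545
    print('t',round(s['time_s'],2),'tcp',p.round(4),'rot',s['eef_rot'].round(2),'finger local mm',((f[:2]-C)@RL*1000).round(1),'z',round(f[2]*1000,1),
      'F local',(s['contact_force'][:2]@RL).round(1),s['contact_force'][2].round(1),'yawloc',round(s['eef_rot'][2]-7.14,2))
    return s,M
def plan(fx,fy,z,th=18):
    "finger local mm, z mm, th -> shares of tool moves"
    s,M=where(); u=np.array([np.cos(np.radians(th)),np.sin(np.radians(th))])
    t=np.append(C+RL@(np.array([fx,fy])/1000-.0545*u),z/1000)
    d=M.T@(t-s['tcp_pos']); turn=-((np.degrees(A)+th-90-s['eef_rot'][2]+180)%360-180)
    print('target',t.round(4),'shares',(d/.25).round(3),'turn',round(turn/60,3))
E
python3 -c "
from h import *
plan(-101,0,120)"
```

```text
t 0.85 tcp [ 0.3638 -0.3602  0.2218] rot [-179.97    0.   -110.56] finger local mm [-233.9 -285.4] z 221.8 F local [ 0.2 -0.1] -0.7 yawloc -117.7
target [ 0.4619 -0.1028  0.12  ] shares [-1.102 -0.006  0.407] turn -0.762
```

>>> step_arm:
  plan:
    - [-1,0,0.0,-0.76,87.6]
    - [-1,0,0.0,-0.76,87.6]
    - [-1,0,0.0,-0.76,87.6]
    - [-1,0,0.1,-0.76,87.6]
    - [-1,0,0.2,-0.76,87.6]
    - [-1,0,0.2,-0.76,87.6]
    - [-1,0,0.2,-0.76,87.6]
    - [-1,0,0.2,-0.76,87.6]
    - [-1,0,0.2,-0.76,87.6]

```text
time_s: 1.6
tcp_pos: [0.4518, -0.128, 0.1711]
eef_rot: [179.9, 0.0, -65.2]
contact_force: [0.1, 0.0, 0.7]
gripper_width: 0.0877
gripper_force: 0.0
```

```bash
python3 -c "
from h import *
plan(-101,0,90)"
```

```text
t 1.6 tcp [ 0.4518 -0.128   0.1711] rot [ 1.7991e+02  1.0000e-02 -6.5180e+01] finger local mm [-114.1  -24. ] z 171.0 F local [0.1 0. ] 0.7 yawloc -72.32
target [ 0.4619 -0.1028  0.09  ] shares [-0.074 -0.08   0.324] turn -0.005
```

>>> step_arm:
  plan:
    - [-0.074,-0.08,0.15,0,87.6]
    - [-0.074,-0.08,0.32,0,87.6]
    - [-0.074,-0.08,0.4,0,87.6]
    - [-0.074,-0.08,0.4,0,87.6]
    - [-0.074,-0.08,0.4,0,87.6]
    - [-0.074,-0.08,0.4,0,87.6]

```text
time_s: 2.1
tcp_pos: [0.4633, -0.1035, 0.0732]
eef_rot: [-179.9, -0.1, -65.2]
contact_force: [-0.2, -0.1, 1.4]
gripper_width: 0.0872
gripper_force: 0.0
```

```bash
python3 - <<'E'
from h import *
where()
t=eyes.capture('top')[:,:,::-1]; s=eyes.capture('scene')[:,:,::-1]
a=cv2.resize(t[140:290,215:365],(600,600),interpolation=cv2.INTER_CUBIC)
b=cv2.resize(s[130:290,190:290],(375,600),interpolation=cv2.INTER_CUBIC)
cv2.imwrite('pics/d1.png',np.hstack([a,b])[:, :800])
E
```

```text
t 2.1 tcp [ 0.4633 -0.1035  0.0732] rot [-1.7991e+02 -6.0000e-02 -6.5220e+01] finger local mm [-99.7  -1.2] z 73.3 F local [-0.2 -0.1] 1.4 yawloc -72.36
```

View pics/d1.png

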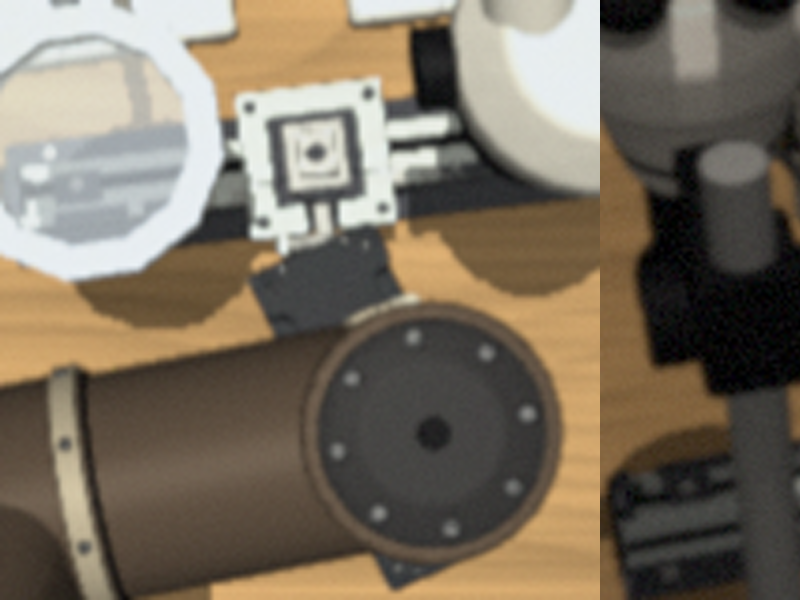

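The crop shows the gripper body's near end over the tab, with edge corners at (250,275) and (383,232). It is clear of the nest. The wrist cap is at (433,433). I'll check how much clearance it will have at the microscope.

```bash
python3 - <<'E'
from h import *
g=lambda U,V,z: onz('top',(U+.5)/4-.5+215,(V+.5)/4-.5+140,z)
L=lambda p:((p[:2]-C)@RL*1000).round(1)
for z in (.25,.3,.35,.4,.45,.5): 
    p=g(433,433,z); q=g(560,433,z); print(z,p.round(3),'rad',abs(p[1]-q[1]).round(3))
for z in (.14,.18,.22,.26): print(z,L(g(250,275,z)),L(g(383,232,z)),L(g(403,285,z)))
E
```

```text
0.25 [ 0.45  -0.125  0.25 ] rad 0.065
0.3 [ 0.452 -0.12   0.3  ] rad 0.062
0.35 [ 0.455 -0.116  0.35 ] rad 0.058
0.4 [ 0.457 -0.112  0.4  ] rad 0.055
0.45 [ 0.459 -0.108  0.45 ] rad 0.051
0.5 [ 0.461 -0.103  0.5  ] rad 0.047
0.14 [-70.2  47.9] [-54.7 -31.4] [-86.5 -39. ]
0.18 [-72.   47.4] [-57.2 -28.8] [-87.7 -36.1]
0.22 [-73.9  46.9] [-59.6 -26.2] [-88.9 -33.2]
0.26 [-75.8  46.4] [-62.1 -23.6] [-90.2 -30.3]
```

>>> step_arm:
  plan:
    - [0,0,0.05,0,87.6]
    - [0,0,0.08,0,87.6]
    - [0,0,0.1,0,87.6]
    - [0,0,0.1,0,87.6]
    - [0,0,0.1,0,87.6]

```text
time_s: 2.62
tcp_pos: [0.4622, -0.1026, 0.0468]
eef_rot: [180.0, -0.0, -65.1]
contact_force: [0.6, 0.6, 0.5]
gripper_width: 0.0874
gripper_force: 0.0
```

>>> step_arm:
  plan:
    - [0,0,0.01,0,87.6]
    - [0,0,0.02,0,87.6]
    - [0,0,0.02,0,87.6]
    - [0,0,0.02,0,87.6]

```text
time_s: 2.95
tcp_pos: [0.462, -0.1025, 0.0415]
eef_rot: [180.0, 0.0, -65.1]
contact_force: [0.4, 0.3, -0.6]
gripper_width: 0.0876
gripper_force: 0.0
```

>>> step_arm:
  plan:
    - [0,0,0.01,0,87.6]
    - [0,0,0.02,0,87.6]
    - [0,0,0.02,0,87.6]
    - [0,0,0.02,0,87.6]

```text
time_s: 3.28
tcp_pos: [0.4625, -0.1025, 0.0368]
eef_rot: [-180.0, -0.0, -65.1]
contact_force: [0.4, -0.5, 5.3]
gripper_width: 0.0873
gripper_force: 2.1
```

>>> step_arm:
  plan:
    - [0,0,-0.06,0,87.6]
    - [0,0,-0.06,0,87.6]
    - [0.01,-0.03,-0.06,0,87.6]
    - [0.01,-0.03,-0.06,0,87.6]
    - [0.01,-0.03,-0.04,0,87.6]
    - [0.01,-0.03,-0.04,0,87.6]

```text
time_s: 3.78
tcp_pos: [0.4691, -0.1017, 0.0452]
eef_rot: [179.9, 0.0, -65.1]
contact_force: [0.3, 0.5, -0.3]
gripper_width: 0.0876
gripper_force: 0.0
```

>>> step_arm:
  plan:
    - [0,0,0.015,0,87.6]
    - [0,0,0.03,0,87.6]
    - [0,0,0.03,0,87.6]

```text
time_s: 4.03
tcp_pos: [0.4702, -0.1016, 0.0387]
eef_rot: [-180.0, -0.0, -65.1]
contact_force: [-1.9, 0.4, 6.8]
gripper_width: 0.0877
gripper_force: 2.8
```

>>> step_arm:
  plan:
    - [0,0,0.01,0,87.6]
    - [0,0,0.02,0,87.6]
    - [0,0,0.02,0,87.6]

```text
time_s: 4.28
tcp_pos: [0.4703, -0.1017, 0.034]
eef_rot: [-180.0, -0.0, -65.1]
contact_force: [-2.3, 0.5, 6.9]
gripper_width: 0.0879
gripper_force: 3.1
```

```bash
python3 -c "
from h import *
where()"
```

```text
t 4.28 tcp [ 0.4703 -0.1017  0.034 ] rot [-1.7997e+02 -2.0000e-02 -6.5110e+01] finger local mm [-92.5  -0.1] z 34.0 F local [-2.2  0.8] 6.9 yawloc -72.25
```

>>> step_arm:
  plan:
    - [0,0,0.01,0,87.6]
    - [0,0,0.02,0,87.6]
    - [0,0,0.02,0,87.6]

```text
time_s: 4.53
tcp_pos: [0.47, -0.1017, 0.0289]
eef_rot: [-180.0, -0.0, -65.1]
contact_force: [-1.1, 0.2, 7.5]
gripper_width: 0.0873
gripper_force: 3.3
```

>>> step_arm:
  plan:
    - [0,0,0.006,0,87.6]
    - [0,0,0.012,0,87.6]
    - [0,0,0.012,0,87.6]

```text
time_s: 4.78
tcp_pos: [0.47, -0.1017, 0.0261]
eef_rot: [-180.0, -0.0, -65.1]
contact_force: [-2.2, -0.8, 7.9]
gripper_width: 0.0876
gripper_force: 3.4
```

>>> step_arm:
  plan:
    - [0,0,0.004,0,87.6]
    - [0,0,0.008,0,87.6]
    - [0,0,0.008,0,87.6]

```text
time_s: 5.03
tcp_pos: [0.4702, -0.1018, 0.0246]
eef_rot: [-180.0, -0.0, -65.1]
contact_force: [-4.9, -0.1, 13.7]
gripper_width: 0.0872
gripper_force: 6.0
```

>>> step_arm:
  plan:
    - [0.01,0.003,0,0,87.6]
    - [0.02,0.006,0,0,87.6]
    - [0.03,0.009,0,0,87.6]
    - [0.038,0.012,0,0,87.6]
    - [0.048,0.015,0,0,87.6]
    - [0.057,0.018,0,0,87.6]
    - [0.057,0.018,0,0,87.6]

```text
time_s: 5.62
tcp_pos: [0.4721, -0.1168, 0.0246]
eef_rot: [-180.0, -0.0, -65.1]
contact_force: [-3.7, -1.2, 11.6]
gripper_width: 0.0875
gripper_force: 5.6
```

```bash
python3 -c "
from h import *
where()"
```

```text
t 5.62 tcp [ 0.4721 -0.1168  0.0246] rot [-1.7996e+02 -3.0000e-02 -6.5110e+01] finger local mm [-92.6 -15.4] z 24.7 F local [-3.8 -0.7] 11.6 yawloc -72.25
```

>>> step_arm:
  plan:
    - [0.02,0.006,0,0,87.6]
    - [0.04,0.013,0,0,87.6]
    - [0.06,0.019,0,0,87.6]
    - [0.08,0.026,0,0,87.6]
    - [0.1,0.032,0,0,87.6]
    - [0.12,0.038,0,0,87.6]
    - [0.14,0.045,0,0,87.6]
    - [0.16,0.051,0,0,87.6]
    - [0.18,0.058,0,0,87.6]
    - [0.19,0.061,0,0,87.6]
    - [0.19,0.061,0,0,87.6]

```text
time_s: 6.53
tcp_pos: [0.4782, -0.1666, 0.0246]
eef_rot: [-180.0, -0.0, -65.1]
contact_force: [-4.0, -1.8, 11.3]
gripper_width: 0.0877
gripper_force: 5.0
```

```bash
python3 - <<'E'
from h import *
where()
t=eyes.capture('top')[:,:,::-1]
cv2.imwrite('pics/e1.png',cv2.resize(t[130:270,240:400],(640,560),interpolation=cv2.INTER_CUBIC))
E
```

```text
t 6.53 tcp [ 0.4782 -0.1666  0.0246] rot [-1.7998e+02 -4.0000e-02 -6.5120e+01] finger local mm [-92.7 -65.6] z 24.6 F local [-4.2 -1.2] 11.3 yawloc -72.26
```

View pics/e1.png

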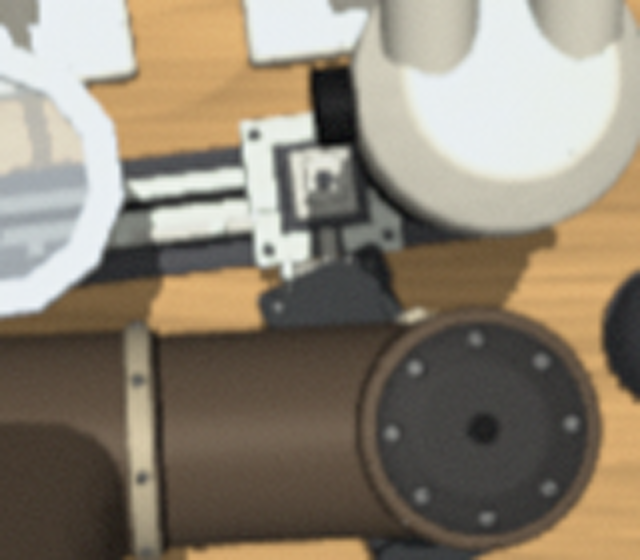

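The carriage came along. Its left screws are at crop (254,134) and (266,248), and the wrist is well clear of the head.

```bash
python3 - <<'E'
from h import *
g=lambda U,V,z: onz('top',(U+.5)/4-.5+240,(V+.5)/4-.5+130,z)
L=lambda p:((p[:2]-C)@RL*1000).round(1)
print(L(g(254,134,.074)),L(g(266,248,.074)),L(g(325,178,.104)))
g=lambda U,V,z: onz('top',(U+.5)/4-.5+195,(V+.5)/4-.5+140,z)
print(L(g(329,107,.074)),L(g(343,222,.074)))
E
```

```text
[ 36.4 -28.5] [-34.7 -27.1] [  0.6 -65.7]
[36.2 36.9] [-35.6  36.9]
```

>>> step_arm:
  plan:
    - [0.02,0.006,0,0,87.6]
    - [0.04,0.013,0,0,87.6]
    - [0.06,0.019,0,0,87.6]
    - [0.08,0.026,0,0,87.6]
    - [0.1,0.032,0,0,87.6]
    - [0.12,0.038,0,0,87.6]
    - [0.14,0.045,0,0,87.6]
    - [0.16,0.051,0,0,87.6]
    - [0.168,0.054,0,0,87.6]
    - [0.168,0.054,0,0,87.6]

```text
time_s: 7.42
tcp_pos: [0.4835, -0.2104, 0.0245]
eef_rot: [-180.0, -0.0, -65.1]
contact_force: [-4.2, -1.8, 10.7]
gripper_width: 0.0878
gripper_force: 4.5
```

```bash
python3 - <<'E'
from h import *
where()
t=eyes.capture('top')[:,:,::-1]
cv2.imwrite('pics/f1.png',cv2.resize(t[130:270,240:400],(640,560),interpolation=cv2.INTER_CUBIC))
E
```

```text
t 7.42 tcp [ 0.4835 -0.2104  0.0245] rot [-1.7999e+02 -3.0000e-02 -6.5130e+01] finger local mm [ -92.9 -109.7] z 24.5 F local [-4.4 -1.3] 10.7 yawloc -72.27
```

View pics/f1.png

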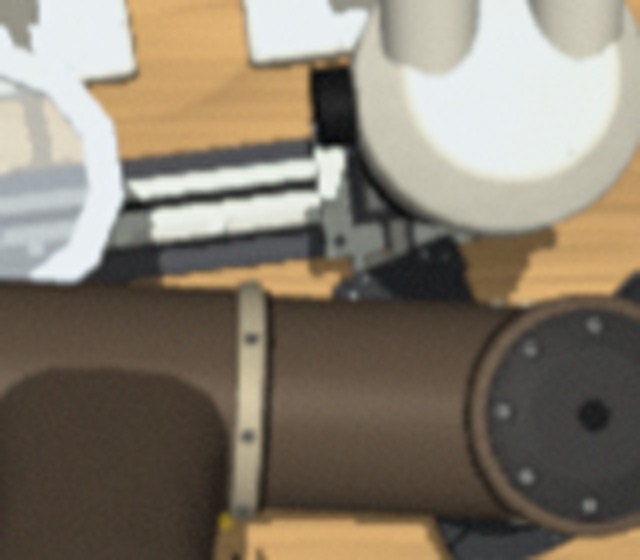

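The carriage's left screw is at crop (340,240), so it has moved about 44 mm and sits near -109 mm. That is just short of the notch, so I'll let the tab up slowly onto the strip.

>>> step_arm:
  plan:
    - [0,0,-0.01,0,87.6]
    - [0,0,-0.02,0,87.6]
    - [0,0,-0.03,0,87.6]
    - [0,0,-0.04,0,87.6]
    - [0,0,-0.04,0,87.6]

```text
time_s: 7.88
tcp_pos: [0.4813, -0.2098, 0.0334]
eef_rot: [179.8, 0.1, -65.2]
contact_force: [-5.6, -1.8, 1.5]
gripper_width: 0.0875
gripper_force: 2.2
```

>>> step_arm:
  plan:
    - [0,0,-0.01,0,87.6]
    - [0,0,-0.02,0,87.6]
    - [0,0,-0.02,0,87.6]

```text
time_s: 8.13
tcp_pos: [0.4846, -0.2097, 0.0396]
eef_rot: [-179.9, -0.1, -65.1]
contact_force: [0.7, 0.2, 1.0]
gripper_width: 0.0874
gripper_force: 0.0
```

>>> step_arm:
  plan:
    - [0,0,-0.013,0,87.6]
    - [0,0,-0.026,0,87.6]
    - [0.004,0.001,-0.026,0,87.6]
    - [0.008,0.002,-0.026,0,87.6]
    - [0.012,0.004,-0.026,0,87.6]
    - [0.016,0.005,-0.026,0,87.6]
    - [0.016,0.005,-0.026,0,87.6]

```text
time_s: 8.72
tcp_pos: [0.4839, -0.214, 0.0454]
eef_rot: [180.0, 0.0, -65.1]
contact_force: [0.1, -0.5, 0.4]
gripper_width: 0.0876
gripper_force: 0.0
```

>>> step_arm:
  plan:
    - [0.002,0.0005,0,0,87.6]
    - [0.004,0.001,0,0,87.6]
    - [0.006,0.002,0,0,87.6]
    - [0.008,0.0025,0,0,87.6]
    - [0.008,0.0025,0,0,87.6]

```text
time_s: 9.13
tcp_pos: [0.4842, -0.216, 0.0455]
eef_rot: [180.0, -0.0, -65.1]
contact_force: [-0.4, 0.5, -0.8]
gripper_width: 0.0874
gripper_force: 0.0
```

```bash
python3 -c "
from h import *
where()"
```

```text
t 9.13 tcp [ 0.4842 -0.216   0.0455] rot [180.    -0.   -65.13] finger local mm [ -92.9 -115.4] z 45.5 F local [-0.3  0.6] -0.8 yawloc -72.27
```

>>> step_arm:
  plan:
    - [0.002,0.0005,0,0,87.6]
    - [0.004,0.001,0,0,87.6]
    - [0.006,0.002,0,0,87.6]
    - [0.008,0.0025,0,0,87.6]
    - [0.008,0.0025,0,0,87.6]

```text
time_s: 9.55
tcp_pos: [0.4845, -0.2181, 0.0456]
eef_rot: [-180.0, -0.0, -65.1]
contact_force: [-0.4, -0.8, 1.0]
gripper_width: 0.0875
gripper_force: 0.0
```

>>> step_arm:
  plan:
    - [0.002,0.0005,0,0,87.6]
    - [0.004,0.001,0,0,87.6]
    - [0.006,0.002,0,0,87.6]
    - [0.008,0.0025,0,0,87.6]
    - [0.008,0.0025,0,0,87.6]

```text
time_s: 9.97
tcp_pos: [0.4848, -0.2201, 0.0455]
eef_rot: [180.0, 0.0, -65.1]
contact_force: [-0.5, 0.8, -0.1]
gripper_width: 0.0878
gripper_force: 0.3
```

>>> step_arm:
  plan:
    - [0.002,0.0005,0,0,87.6]
    - [0.004,0.001,0,0,87.6]
    - [0.006,0.002,0,0,87.6]
    - [0.006,0.002,0,0,87.6]

```text
time_s: 10.3
tcp_pos: [0.485, -0.2213, 0.0455]
eef_rot: [-180.0, 0.0, -65.1]
contact_force: [-0.5, 4.9, 0.5]
gripper_width: 0.0876
gripper_force: 2.2
```

>>> step_arm:
  plan:
    - [0.002,0.0005,0,0,87.6]
    - [0.004,0.001,0,0,87.6]
    - [0.006,0.002,0,0,87.6]
    - [0.006,0.002,0,0,87.6]

```text
time_s: 10.63
tcp_pos: [0.4851, -0.2228, 0.0455]
eef_rot: [-180.0, 0.0, -65.1]
contact_force: [-0.4, 6.4, 1.2]
gripper_width: 0.0876
gripper_force: 2.6
```

```bash
python3 - <<'E'
from h import *
where()
t=eyes.capture('top')[:,:,::-1]
cv2.imwrite('pics/g1.png',cv2.resize(t[150:240,290:390],(800,720),interpolation=cv2.INTER_CUBIC)[:600])
# template-free: track left edge screw by correlation with f1 patch
f=cv2.imread('pics/f1.png'); n=cv2.resize(t[130:270,240:400],(640,560),interpolation=cv2.INTER_CUBIC)
m=cv2.matchTemplate(np.ascontiguousarray(n[150:300,300:450]),f[215:260,322:360],cv2.TM_CCOEFF_NORMED)
_,v,_,l=cv2.minMaxLoc(m); print('shift px/4',l[0]+300-322,l[1]+150-215,v)
E
```

```text
t 10.63 tcp [ 0.4851 -0.2228  0.0455] rot [-1.7999e+02  3.0000e-02 -6.5100e+01] finger local mm [ -92.8 -122.1] z 45.5 F local [0.4 6.4] 1.2 yawloc -72.24
shift px/4 2 0 0.9484390020370483
```

>>> step_arm:
  plan:
    - [0.002,0.0005,0,0,87.6]
    - [0.004,0.001,0,0,87.6]
    - [0.004,0.001,0,0,87.6]

```text
time_s: 10.93
tcp_pos: [0.4853, -0.2238, 0.0455]
eef_rot: [-180.0, 0.0, -65.1]
contact_force: [-1.0, 6.0, 1.4]
gripper_width: 0.0879
gripper_force: 2.5
```

>>> step_arm:
  plan:
    - [0.002,0.0005,0,0,87.6]
    - [0.004,0.001,0,0,87.6]
    - [0.004,0.001,0,0,87.6]

```text
time_s: 11.18
tcp_pos: [0.4854, -0.225, 0.0456]
eef_rot: [180.0, 0.0, -65.1]
contact_force: [-1.2, 4.5, 1.7]
gripper_width: 0.0875
gripper_force: 2.3
```

```bash
cat >> h.py <<'E'
def shift():
    t=eyes.capture('top')[:,:,::-1]; f=cv2.imread('pics/f1.png'); n=cv2.resize(t[130:270,240:400],(640,560),interpolation=cv2.INTER_CUBIC)
    m=cv2.matchTemplate(np.ascontiguousarray(n[150:300,300:450]),f[215:260,322:360],cv2.TM_CCOEFF_NORMED)
    _,v,_,l=cv2.minMaxLoc(m); print('shift px/4',l[0]+300-322,l[1]+150-215,round(v,3))
E
python3 -c "
from h import *
where(); shift()"
```

```text
t 11.18 tcp [ 0.4854 -0.225   0.0456] rot [ 1.80e+02  2.00e-02 -6.51e+01] finger local mm [ -92.8 -124.4] z 45.6 F local [-0.6  4.6] 1.7 yawloc -72.24
shift px/4 5 -1 0.944
```

>>> step_arm:
  plan:
    - [0.002,0.0005,0,0,87.6]
    - [0.004,0.001,0,0,87.6]
    - [0.006,0.002,0,0,87.6]
    - [0.006,0.002,0,0,87.6]

```text
time_s: 11.57
tcp_pos: [0.4858, -0.2272, 0.0456]
eef_rot: [-180.0, -0.0, -65.1]
contact_force: [-0.3, 1.4, 0.0]
gripper_width: 0.0876
gripper_force: 0.6
```

>>> step_arm:
  plan:
    - [0.002,0.0005,0,0,87.6]
    - [0.004,0.001,0,0,87.6]
    - [0.004,0.001,0,0,87.6]

```text
time_s: 11.82
tcp_pos: [0.4858, -0.2278, 0.0455]
eef_rot: [180.0, 0.0, -65.1]
contact_force: [-0.9, 4.2, 1.7]
gripper_width: 0.0875
gripper_force: 2.2
```

>>> step_arm:
  plan:
    - [0.002,0.0005,0,0,87.6]
    - [0.004,0.001,0,0,87.6]
    - [0.004,0.001,0,0,87.6]

```text
time_s: 12.07
tcp_pos: [0.4859, -0.2283, 0.0455]
eef_rot: [-180.0, 0.0, -65.1]
contact_force: [-2.3, 8.1, 2.6]
gripper_width: 0.0875
gripper_force: 4.0
```

Friction dropped to 1.4 N, then the force rose sharply. That reads as the pawl dropping in and reaching the notch wall. I'll back off sideways and check.

>>> step_arm:
  plan:
    - [-0.008,-0.003,0,0,87.6]
    - [-0.02,-0.006,0,0,87.6]
    - [-0.03,-0.01,0,0,87.6]
    - [-0.03,-0.01,0,0,87.6]

```text
time_s: 12.4
tcp_pos: [0.4853, -0.2208, 0.0456]
eef_rot: [-180.0, -0.0, -65.1]
contact_force: [-0.1, 0.4, -0.5]
gripper_width: 0.0879
gripper_force: 0.0
```

>>> step_arm:
  plan:
    - [0,0,0.002,0,87.6]
    - [0,0,0.004,0,87.6]
    - [0,0,0.006,0,87.6]
    - [0,0,0.006,0,87.6]

```text
time_s: 12.73
tcp_pos: [0.4855, -0.2211, 0.0442]
eef_rot: [-180.0, -0.0, -65.1]
contact_force: [-0.4, 0.2, 3.3]
gripper_width: 0.0876
gripper_force: 1.2
```

```bash
python3 -c "
from h import *
where(); shift()"
```

```text
t 12.73 tcp [ 0.4855 -0.2211  0.0442] rot [-1.7998e+02 -2.0000e-02 -6.5120e+01] finger local mm [ -92.3 -120.6] z 44.2 F local [-0.4  0.2] 3.3 yawloc -72.26
shift px/4 14 -2 0.933
```

The tab face meets the finger at z = 44 mm without yielding, so it is fully up. The carriage has moved about 8 mm further, to about -117 mm. Now I'll retreat: up a little, back towards the robot, then up.

>>> step_arm:
  plan:
    - [0,0,-0.04,0,87.6]
    - [0,0,-0.08,0,87.6]
    - [0,0,-0.09,0,87.6]
    - [0,0.1,-0.09,0,87.6]
    - [0,0.2,-0.09,0,87.6]
    - [0,0.2,-0.2,0,87.6]
    - [0,0.2,-0.3,0,87.6]
    - [0,0.2,-0.3,0,87.6]
    - [0,0.2,-0.3,0,87.6]

```text
time_s: 13.53
tcp_pos: [0.4411, -0.2423, 0.1212]
eef_rot: [-179.8, -0.1, -65.1]
contact_force: [-0.3, 0.5, -0.8]
gripper_width: 0.0874
gripper_force: 0.0
```

```bash
python3 - <<'E'
from h import *
where(); shift()
t=eyes.capture('top')[:,:,::-1]; s=eyes.capture('scene')[:,:,::-1]
a=cv2.resize(t[140:290,290:390],(400,600),interpolation=cv2.INTER_CUBIC)
b=cv2.resize(s[200:300,180:280],(400,400),interpolation=cv2.INTER_CUBIC); b=cv2.copyMakeBorder(b,0,200,0,0,0)
cv2.imwrite('pics/h1.png',np.hstack([a,b]))
E
```

```text
t 13.53 tcp [ 0.4411 -0.2423  0.1212] rot [-1.7978e+02 -1.4000e-01 -6.5130e+01] finger local mm [-139.  -136.1] z 121.4 F local [-0.3  0.6] -0.8 yawloc -72.27
shift px/4 14 -2 0.934
```

View pics/h1.png

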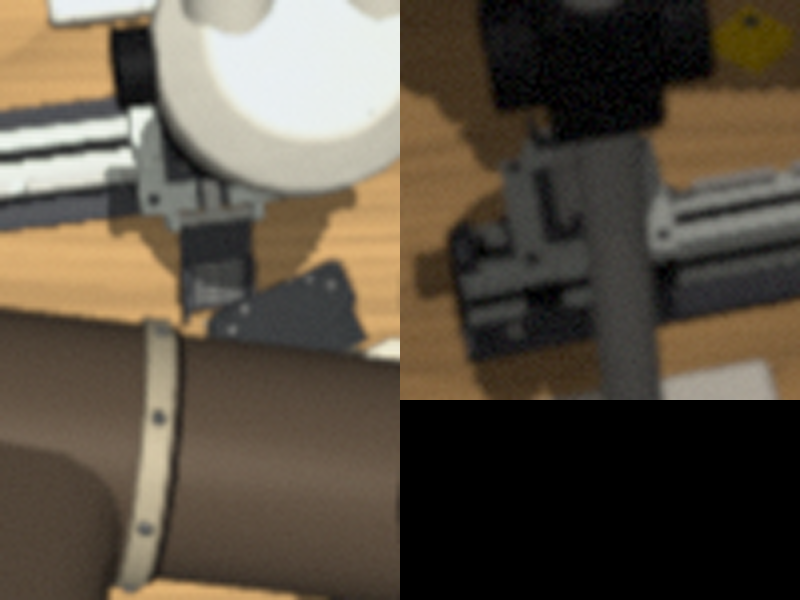

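The carriage is at its station beneath the head. The tab, at about (217,265), looks the same as at the start, fully up, and the gripper is clear of it.

```bash
python3 -c "
from plant import workorder
print(workorder.close_job())"
```

```text
the job is handed in; nothing more can be done
None
```

I slid the carriage to the microscope end with its tab held down and locked it in the end-block notch. By feel the tab is fully up, the arm is clear, and I handed the job in at about 13.6 s; no verdict came back.

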